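# Fit the black heat sink from the salvage bin to the graphics card

## Robot

A 6-joint arm with a two-finger parallel gripper is mounted at the origin on the work surface. World frame = base frame: x ahead of the robot, y to its left, z up, the work surface at z = 0. Lengths are in mm, angles in rad, forces in N, time in s.
With the tool pointing down it reaches from about 350 to 725 mm from the base axis. Payload 4.3 kg.
Tool frame: the origin (TCP) lies between the finger pads; the fingertips stand 19 mm ahead of it and the grasp point (between the pads) is the TCP (arm.finger_overhang is the distance from the TCP to the fingertips, in mm); z points along the fingers, y is the direction in which the jaws open and shut (so a half turn about z gives the same grasp; the last joint's range is limited). The gripper opens to 85 mm and grips with 20 to 120 N. Pads are 22 mm wide; open, the fingers measure 114 mm over their backs; the gripper's body (76 mm by 85 mm) begins 54 mm behind the grasp point. The pads swing forward as they close: fully open they stand 13 mm farther back than shut.
Start: joints at [-1.414, 0.377, 0.081, 1.274, 0, 1.46], TCP at [151.606, -554.69, 250.329] pointing down, gripper open.
Joint ranges: [-2.72, 2.72], [-0.84, 1.66], [-1.02, 1.22], [-1.77, 2.12], [-1.37, 1.28], [-3.14, 3.14]. Speed limits (rad/s): [2.57, 2.57, 3.14, 3.14, 3.14, 3.14].

## Interface

Orientations are given as a rotation vector (axis times angle).
In Python, from plant import arm, imaging gives the robot as it stands.
- The arm moves only by the tool servo_tool, never from a script. Its argument "targets" is a list of rows, each an object of numbers: "claw": the finger opening in cm, from 0 to 8.54; "dx", "dy", "dz": the shift along the tool's x, y, z in cm; "rx", "ry", "rz": the turn, a rotation vector about the tool's x, y, z in degrees. In form: [{"claw": .., "dx": .., "dy": .., "dz": .., "rx": .., "ry": .., "rz": ..}, ...]. A call has 1 to 12 rows; each row shifts and turns the pose as measured when the row begins, along the tool's axes as they then stand; what a row does not reach is not made up. A row lasts 1/12 s, in which the tool goes at most 41.7 mm and 7.16 degrees, less where a joint would pass 70% of its speed; a pose out of reach is approached as far as the arm can. A call is refused whole if a number of a shift passes 4.17 or a number of a turn 7.16, either way. A call with a gripper value outside its range is refused whole. The fingers move at their own pace and stop on an object; the grip force is fixed at half the most. Time passes only in rows, so rows that do not move let the fingers close. It gives the time, the measured TCP pose, the force and the opening at its end, in the units of the state.
- arm.get_state(): the state, without advancing time (a new reading comes with each control period).
- imaging.get_image(name): name is "scene" or "side" or "wrist"; returns a dict with "color" (420x560x3 uint8, blue, green, red), "fx", "fy", "cx", "cy" (pixels), "R" (3x3) and "t" (3): a world point X has camera coordinates R X + t. Camera axes: x right, y down, z forward; pixel columns grow to the right and rows downward; lengths in mm; the calibration is good to about 2 mm. A picture is of the moment at which its call begins. There is no depth.
- arm.hand_in(): hands the job in, once; it reports no verdict.
Trained networks look in a picture, given as the dict that the camera call returned (one of the last four; its "shot" number tells which), for a name from the list of things; names that differ only in an ending like _2 or _b are one class to them, and where a whole thing is asked for, a point or a joint stands for the part that bears it (a point fixed in the world has none). Each returns a list of dicts, best first, with "p" (0 to 1); they miss things now and then, are a little off and sometimes report something else, mostly with a low value. They report only what shows in the picture. A call takes as long as a camera call. They do not tell look-alikes from the thing itself.
- imaging.find_in(picture, query): "rect" ([left, top, right, bottom] in pixels, round what is visible of it).
- imaging.masks_of(picture, query): "mask" (420x560 bool, what is visible of it) and "rect" ([left, top, right, bottom] in pixels, round what is visible of it).
The state is a dict: "clock": time; "joints": joint angles; "dq": joint speeds; "joint_torque": joint torques, N m; "tcp_pos": TCP position; "eef_rot": TCP orientation; "force": force on the tool from outside, world axes, zero at the start; "moment": the same for the moment, N m; "grip_width": finger opening in mm.
Only numpy, scipy, OpenCV 4.12 (cv2) and the standard library are available. Lean on these libraries where they do the work, as an engineer would, in place of code of your own. Each camera call takes 0.05 s, during which the arm holds its last target. There are 200 camera calls.

## Task

Pick the black finned heat sink out of the blue parts bin and lay it gently, fins up, inside the lugs of the orange mounting frame on the clamped graphics card; do not drop it in. Then press the heat sink firmly down until the frame has sunk fully home, flush with the card, with the heat sink sitting level. Do not push the frame down while it is empty, leave the silver heat sink and the other parts in the bin, and leave the jar and the multimeter where they are.

Things in the scene. Friction and masses are not known exactly. Their poses are not given: they have to be found in the camera images.
- sink: The black finned heat sink to fit, loose in the bin, 100 (x) x 50 (y) x 22 mm high, about 160 g. Origin at the centre of its flat underside; z up out of the fins; x along its length. The long flanks are flat over the full height, so it can be gripped across its 50 mm width. Symmetric: either way round fits.
- sink_top (a point): Centre of the flat solid 30 x 40 mm pad on top of the black heat sink, 22 mm above its underside, level with the fin tops: the place to press.
- frame_seat (a point): Centre of the flat upper face of the orange frame (plate 124 x 70 x 5 mm), where the heat sink's underside must lie; x along its length, z up; moves down with the frame. Lugs 8 mm high leave a nest of 108 x 56 mm: one 34 mm wide mid each short end, two 14 mm long on each long side, centred 44 mm either side of the middle: the middle 74 mm is open for fingers.
- frame (a joint): How far the orange frame is pressed down, in m: 0 is up, its face 6 mm above the card's top; 0.006 is fully home on a hard stop, flush with the card's top. It slides straight down and stays where left: friction of about 8 N holds it, so the heat sink's weight does not move it. Starts at 0 to 0.001.
- card: The dark graphics card clamped flat on the mat (does not move), 250 (x) x 120 (y) x 30 mm high, with a metal end plate 40 mm high at its -x end. Origin at the centre of its underside; the frame's centre lies 45 mm from it along its +x.
- bin: The open blue parts bin (does not move), 260 x 260 mm outside, 55 mm high, walls and floor 5 mm thick. Origin at the centre of its underside.
- bin_in (a point): Centre of the bin's inner floor, 5 mm above the bin's underside.
- silver_sink: Bare aluminium heat sink of the same shape as the black one, in the bin; not wanted. Origin at the centre of its underside.
- choke: Orange square block, 40 x 40 x 28 mm, in the bin.
- capacitor: Green upright cylinder, 38 mm across, 40 mm high, in the bin.
- fan: Grey square small fan, 44 x 44 x 14 mm, in the bin.
- bracket: Steel angle bracket, 30 x 50 x 30 mm, in the bin.
- transformer: Yellow and dark small transformer, 36 x 34 x 30 mm, in the bin.
- terminal: Green terminal block, 26 x 44 x 19 mm, in the bin.
- solvent: Bystander: turquoise jar, 48 mm across, 95 mm high, standing on the mat between the bin and the card, towards their far end. Origin at the centre of its underside.
- meter: Bystander: red and black multimeter lying on the mat beyond the bin and the card, 85 x 175 x 45 mm. Origin at the centre of its underside.
Not all that is in view belongs to the job. What is shaped like the capacitor but purple is not meant. There is more than one size of the transformer; the one meant has the size given above.

How it is judged:
By the outcome, as a careful person would: the job done as asked, in the order asked, and still so for the second after the job is handed in, with the robot touching nothing.
It also fails if it takes over 51 s, if anything falls off the work surface, if the arm or the gripper's body presses on something with over 40 N, if the wrist force passes 120 N, or if a joint passes its speed limit or range.

## Working session

There is one attempt and no reset: what is moved stays moved. The work goes in short steps, Python scripts to look and compute and a tool call to move; the robot and the scene stay as the last step left them, time stands still between calls to the robot, and variables do not carry over. Pictures are saved under pics/ and viewed, about 8 in all and at most 12, crops included, and the job is handed in when it is done.

Besides the shell and the picture viewer there is one more tool, called after ">>>" in YAML: its name, and indented under it one key for each argument. servo_tool: Moves the arm, as the interface text tells. Its arguments: {"type":"object","properties":{"targets":{"type":"array"}},"required":["targets"]}

```bash
mkdir -p pics; ls
cat > h.py <<'E'
import numpy as np, cv2
from plant import arm, imaging
def ray(im,u,v,z):
    R=np.array(im['R']);t=np.array(im['t']);c=-R.T@t
    d=R.T@np.array([(u-im['cx'])/im['fx'],(v-im['cy'])/im['fy'],1])
    return c+d*(z-c[2])/d[2]
def proj(im,X):
    q=np.array(im['R'])@np.array(X)+np.array(im['t'])
    return im['fx']*q[0]/q[2]+im['cx'],im['fy']*q[1]/q[2]+im['cy']
E
python3 - <<'E'
from h import *
ims=[]
for n in ['scene','side']:
    im=imaging.get_image(n);ims.append(im['color'])
    print(n,-np.array(im['R']).T@np.array(im['t']))
    for q in ['sink','silver_sink','frame_seat','card','bin','solvent']:
        print(q,[(round(d['p'],2),np.round(d['rect']).tolist()) for d in imaging.find_in(im,q)[:3]])
    cv2.imwrite(f'pics/{n}0.png',im['color'])
print(arm.get_state())
E
```

```text
pics
scene [ 883.24498577 -632.2175254   981.10503978]
sink [(0.86, [290.0, 166.0, 331.0, 195.0]), (0.28, [347.0, 173.0, 361.0, 192.0])]
silver_sink [(0.68, [315.0, 143.0, 352.0, 171.0])]
frame_seat [(0.74, [223.0, 266.0, 280.0, 311.0])]
card [(0.64, [177.0, 238.0, 298.0, 328.0])]
bin [(0.81, [259.0, 114.0, 379.0, 216.0]), (0.46, [268.0, 161.0, 287.0, 178.0])]
solvent [(0.96, [324.0, 207.0, 341.0, 242.0])]
side [ 39.0209087  712.38676661 785.14481957]
sink [(0.62, [219.0, 245.0, 270.0, 290.0])]
silver_sink [(0.8, [176.0, 274.0, 226.0, 324.0])]
frame_seat [(0.68, [308.0, 156.0, 363.0, 188.0])]
card [(0.74, [294.0, 153.0, 406.0, 218.0]), (0.49, [226.0, 177.0, 248.0, 221.0])]
bin [(0.56, [127.0, 212.0, 316.0, 366.0]), (0.23, [220.0, 245.0, 272.0, 289.0])]
solvent [(0.86, [227.0, 176.0, 247.0, 223.0]), (0.62, [308.0, 154.0, 363.0, 186.0]), (0.5, [128.0, 210.0, 317.0, 365.0])]
{'clock': 0.7, 'joints': array([-1.41431048e+00,  3.77281391e-01,  8.10420933e-02,  1.27438140e+00,
       -1.00057422e-06,  1.46049670e+00]), 'dq': array([-1.24423070e-05,  7.92952322e-05,  1.64709209e-03,  1.23441357e-03,
       -1.09115518e-03,  3.50815038e-04]), 'joint_torque': array([-5.48072348e-04, -4.63369274e+01,  2.70096302e+01, -8.67386734e-05,
       -3.01934651e-04,  1.21855699e-07]), 'tcp_pos': array([ 151.60395346, -554.71887432,  250.35634199]), 'eef_rot': array([3.11350987e+00, 4.17800609e-01, 4.79883452e-06]), 'force': array([ 0.54216671, -0.41813975, -0.21896652]), 'moment': array([ 0.03283541, -0.05623661,  0.04786253]), 'grip_width': 84.98502282266061}
```

Run:
```python
import cv2,numpy as np
a=cv2.imread('pics/scene0.png')[100:340,165:395];b=cv2.imread('pics/side0.png')[140:380,110:420]
f=lambda x:cv2.resize(x,None,fx=2.4,fy=2.4,interpolation=cv2.INTER_CUBIC)
cv2.imwrite('pics/s1.png',f(a));cv2.imwrite('pics/s2.png',f(b))
```

```text
(no output)
```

View pics/s1.png

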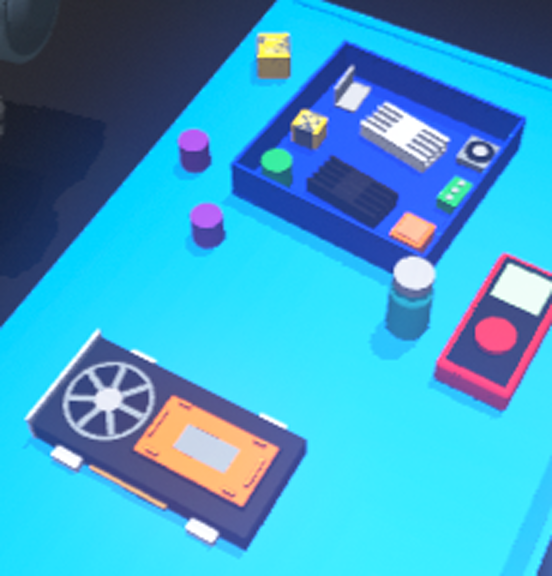

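View pics/s2.png

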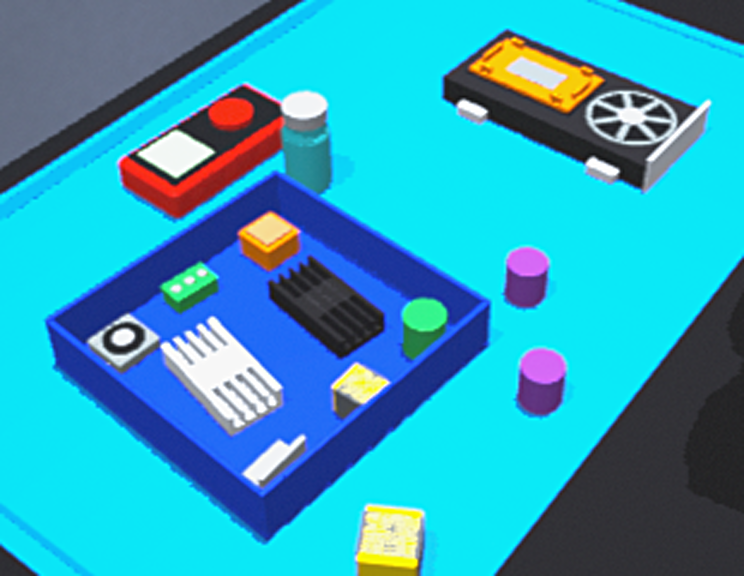

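Both views show a single black sink in the bin, at about (311,180) in the scene view and (245,267) in the side view. The silver sink is separate at (333,157), and the frame is at (252,288). Next I'll work out rough positions.

Run:
```python
from h import *
np.set_printoptions(precision=1,suppress=True)
P={}
for n in ['scene','side']:
    im=imaging.get_image(n)
    for q,z in [('sink',18),('frame_seat',36)]:
        m=imaging.masks_of(im,q)[0]
        c=cv2.findContours(m['mask'].astype(np.uint8),0,2)[0];c=max(c,key=cv2.contourArea)[:,0]
        X=np.array([ray(im,u,v,z)[:2] for u,v in c],np.float32)
        r=cv2.minAreaRect(X);print(n,q,m['p'],r)
        M=cv2.moments(m['mask'].astype(np.uint8),True);print(ray(im,M['m10']/M['m00'],M['m01']/M['m00'],z))
w=imaging.get_image('wrist');cv2.imwrite('pics/w0.png',w['color'])
R=np.array(w['R']);s=arm.get_state()
print('cam',-R.T@w['t'],R,w['fx'])
from scipy.spatial.transform import Rotation as Ro
print(Ro.from_rotvec(s['eef_rot']).as_matrix())
```

```text
scene sink 0.65 ((544.863525390625, 155.5889892578125), (67.8475570678711, 106.08766174316406), 80.79309844970703)
[545.7 154.7  18. ]
scene frame_seat 0.89 ((573.8140258789062, -230.43856811523438), (71.90945434570312, 127.7566146850586), 88.65435791015625)
[ 576.1 -231.2   36. ]
side sink 0.8 ((547.2440795898438, 151.31321716308594), (64.56343841552734, 113.8994369506836), 79.48750305175781)
[544.1 153.1  18. ]
side frame_seat 0.75 ((577.4008178710938, -231.09530639648438), (88.0283203125, 134.79473876953125), 85.446044921875)
[ 576.9 -230.8   36. ]
cam [ 225.  -534.   373.7] [[ 0.3 -1.  -0. ]
 [-0.9 -0.3  0.3]
 [-0.3 -0.1 -1. ]] 345.82047460770286
[[ 1.   0.3  0. ]
 [ 0.3 -1.  -0. ]
 [ 0.   0.  -1. ]]
```

>>> servo_tool:
  targets:
    - {"claw":8.5,"dx":1.5,"dy":-2.2,"dz":0,"rx":0,"ry":0,"rz":6.1}
    - {"claw":8.5,"dx":2.5,"dy":-2.6,"dz":0,"rx":0,"ry":0,"rz":6.1}
    - {"claw":8.5,"dx":2.8,"dy":-2.6,"dz":0,"rx":0,"ry":0,"rz":6.1}
    - {"claw":8.5,"dx":3.0,"dy":-2.6,"dz":0,"rx":0,"ry":0,"rz":0}
    - {"claw":8.5,"dx":3.0,"dy":-2.6,"dz":0,"rx":0,"ry":0,"rz":0}
    - {"claw":8.5,"dx":3.0,"dy":-2.6,"dz":0,"rx":0,"ry":0,"rz":0}
    - {"claw":8.5,"dx":3.0,"dy":-2.6,"dz":0,"rx":0,"ry":0,"rz":0}
    - {"claw":8.5,"dx":3.0,"dy":-2.6,"dz":0,"rx":0,"ry":0,"rz":0}
    - {"claw":8.5,"dx":3.0,"dy":-2.6,"dz":0,"rx":0,"ry":0,"rz":0}
    - {"claw":8.5,"dx":3.0,"dy":-2.6,"dz":0,"rx":0,"ry":0,"rz":0}
    - {"claw":8.5,"dx":3.0,"dy":-2.6,"dz":0,"rx":0,"ry":0,"rz":0}
    - {"claw":8.5,"dx":3.0,"dy":-2.6,"dz":0,"rx":0,"ry":0,"rz":0}

```text
clock: 2.05
tcp_pos: [502.6, -253.3, 249.6]
eef_rot: [3.131, -0.135, 0.002]
force: [-0.1, -1.2, 0.5]
grip_width: 85.0
```

>>> servo_tool:
  targets:
    - {"claw":8.5,"dx":3.4,"dy":-1.2,"dz":0}
    - {"claw":8.5,"dx":3.2,"dy":-1.2,"dz":1}
    - {"claw":8.5,"dx":0.5,"dy":0,"dz":1}
    - {"claw":8.5,"dx":0,"dy":0,"dz":0}

```text
schema error: expected keys claw, dx, dy, dz, rx, ry, rz
```

Run:
```python
from h import *
np.set_printoptions(precision=1,suppress=True)
w=imaging.get_image('wrist');cv2.imwrite('pics/w1.png',w['color']);np.savez('w1.npz',**{k:w[k] for k in w})
for q in ['frame_seat']:
    m=imaging.masks_of(w,q)[0];print(m['p'],m['rect'])
hsv=cv2.cvtColor(w['color'],cv2.COLOR_BGR2HSV)
k=cv2.inRange(hsv,(5,120,120),(25,255,255))
for mk in (k,m['mask'].astype(np.uint8)):
  for c in cv2.findContours(mk,0,2)[0]:
    if cv2.contourArea(c)<1500: continue
    X=np.array([ray(w,u,v,36)[:2] for u,v in c[:,0]],np.float32);print(len(c),cv2.minAreaRect(X))
print(arm.get_state()['tcp_pos'])
```

```text
0.93 [203.5, 33.2, 289.0, 181.7]
69 ((576.15673828125, -232.97621154785156), (70.94738006591797, 124.52427673339844), 88.68451690673828)
84 ((575.9201049804688, -232.95765686035156), (71.79429626464844, 124.81715393066406), 88.60992431640625)
[ 505.2 -251.1  249.1]
```

View pics/w1.png

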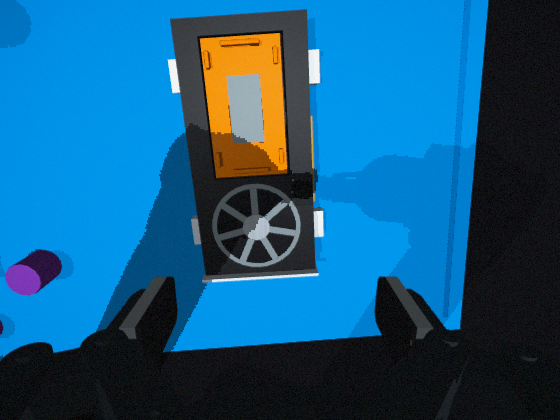

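The wrist view shows the frame at (245,105). It fits a 71x124.5 mm rectangle centred at (576,-233) with yaw about -1.4°, which agrees with the other cameras. Moving to the bin.

>>> servo_tool:
  targets:
    - {"claw":8.5,"dx":-0.2,"dy":-2.5,"dz":0,"rx":0,"ry":0,"rz":2.5}
    - {"claw":8.5,"dx":-0.3,"dy":-3.9,"dz":0,"rx":0,"ry":0,"rz":2.5}
    - {"claw":8.5,"dx":-0.3,"dy":-3.9,"dz":0,"rx":0,"ry":0,"rz":0}
    - {"claw":8.5,"dx":-0.3,"dy":-3.9,"dz":0,"rx":0,"ry":0,"rz":0}
    - {"claw":8.5,"dx":-0.3,"dy":-3.9,"dz":0,"rx":0,"ry":0,"rz":0}
    - {"claw":8.5,"dx":-0.3,"dy":-3.9,"dz":0,"rx":0,"ry":0,"rz":0}
    - {"claw":8.5,"dx":-0.3,"dy":-3.9,"dz":0,"rx":0,"ry":0,"rz":0}
    - {"claw":8.5,"dx":-0.3,"dy":-3.9,"dz":0,"rx":0,"ry":0,"rz":0}
    - {"claw":8.5,"dx":-0.3,"dy":-3.9,"dz":0,"rx":0,"ry":0,"rz":0}
    - {"claw":8.5,"dx":-0.3,"dy":-3.9,"dz":0,"rx":0,"ry":0,"rz":0}
    - {"claw":8.5,"dx":0,"dy":-2,"dz":0,"rx":0,"ry":0,"rz":0}
    - {"claw":8.5,"dx":0,"dy":0,"dz":0,"rx":0,"ry":0,"rz":0}

```text
clock: 3.15
tcp_pos: [521.5, 65.0, 250.2]
eef_rot: [-3.076, 0.049, -0.008]
force: [0.1, -1.0, 0.3]
grip_width: 84.7
```

```bash
cat > look.py <<'E'
from h import *
import sys
np.set_printoptions(precision=2,suppress=True)
w=imaging.get_image('wrist');cv2.imwrite(f'pics/{sys.argv[1]}.png',w['color'])
for m in imaging.masks_of(w,'sink')[:2]:
    c=max(cv2.findContours(m['mask'].astype(np.uint8),0,2)[0],key=cv2.contourArea)
    X=np.array([ray(w,u,v,float(sys.argv[2]))[:2] for u,v in c[:,0]],np.float32);print(m['p'],m['rect'],cv2.minAreaRect(X))
s=arm.get_state();print(s['tcp_pos'],s['eef_rot'],np.degrees(2*np.arctan2(s['eef_rot'][1],s['eef_rot'][0])))
E
python3 look.py w2 20
```

```text
0.96 [173.9, 103.3, 235.7, 211.7] ((546.1731567382812, 153.0777587890625), (56.38798141479492, 104.57764434814453), 80.09601593017578)
[521.55  63.55 250.03] [-3.08  0.05 -0.01] 358.05902696613447
```

View pics/w2.png

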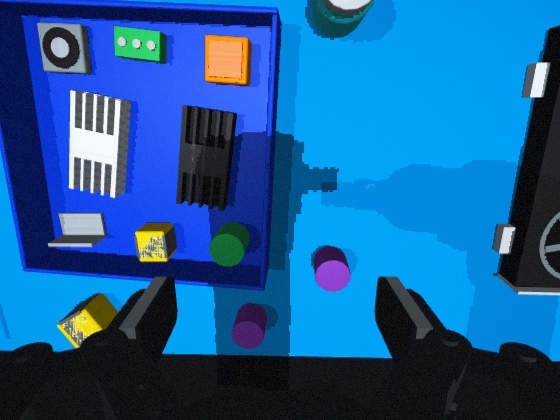

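The wrist view shows the black sink at (207,157), the silver sink at (97,143), the fan, terminal and choke above them, and the capacitor at (230,244), which is clear of the grip zone. The tool is slightly tilted, so I'll level it as I approach.

```bash
cat > goal.py <<'E'
from h import *
import sys
from scipy.spatial.transform import Rotation as Ro
x,y,z,yaw=map(float,sys.argv[1:5]);s=arm.get_state()
R=Ro.from_rotvec(s['eef_rot']);D=Ro.from_euler('z',yaw,degrees=True)*Ro.from_euler('x',180,degrees=True)
print('at',np.round(s['tcp_pos'],1),'rot tool deg',np.round(np.degrees((R.inv()*D).as_rotvec()),2))
d=np.array([x,y,z])-s['tcp_pos']
print('shift cm now',np.round(R.inv().apply(d)/10,2),'in final axes',np.round(D.inv().apply(d)/10,2),'F',np.round(s['force'],1),'w',s['grip_width'],arm.finger_overhang)
E
python3 goal.py 546 153 190 -10
```

```text
at [521.6  63.6 250. ] rot tool deg [-3.7   0.03  8.06]
shift cm now [ 2.12 -8.62  6.58] in final axes [ 0.85 -9.23  6.  ] F [ 1.3 -0.2  0. ] w 84.94716031261409 19.0
```

>>> servo_tool:
  targets:
    - {"claw":8.5,"dx":0.2,"dy":-1.5,"dz":1,"rx":-1.8,"ry":0,"rz":4}
    - {"claw":8.5,"dx":0.4,"dy":-2.5,"dz":1.5,"rx":-1.9,"ry":0,"rz":4}
    - {"claw":8.5,"dx":0.2,"dy":-2.7,"dz":1.7,"rx":0,"ry":0,"rz":0}
    - {"claw":8.5,"dx":0.1,"dy":-2,"dz":1.5,"rx":0,"ry":0,"rz":0}
    - {"claw":8.5,"dx":0,"dy":-0.6,"dz":0.5,"rx":0,"ry":0,"rz":0}
    - {"claw":8.5,"dx":0,"dy":0,"dz":0,"rx":0,"ry":0,"rz":0}

```text
clock: 3.75
tcp_pos: [532.5, 57.0, 192.6]
eef_rot: [-3.07, 0.076, -0.002]
force: [0.5, 0.6, 0.1]
grip_width: 85.2
```

```bash
python3 look.py w3 27; python3 goal.py 546 153 190 -10
```

```text
[532.92  56.91 193.71] [-3.07  0.08 -0.  ] 357.1517125839659
at [532.9  56.9 193.7] rot tool deg [-4.06  0.18  7.15]
shift cm now [ 0.83 -9.61  1.06] in final axes [-0.38 -9.69  0.37] F [ 0.4 -0.  -0.6] w 85.27585635985595 19.0
```

View pics/w3.png

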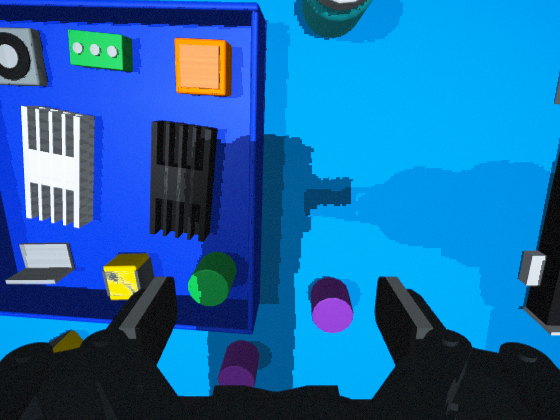

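The arm stalled because joint 6 is at its limit (yaw = 180° + j1 − j6). I'll use the half-turn-equivalent grasp and flip the tool the other way.

>>> servo_tool:
  targets:
    - {"claw":8.5,"dx":0,"dy":0,"dz":0,"rx":0,"ry":0,"rz":-7}
    - {"claw":8.5,"dx":0,"dy":0,"dz":0,"rx":0,"ry":0,"rz":-7.1}
    - {"claw":8.5,"dx":0,"dy":0,"dz":0,"rx":0,"ry":0,"rz":-7.1}
    - {"claw":8.5,"dx":0,"dy":0,"dz":0,"rx":0,"ry":0,"rz":-7.1}
    - {"claw":8.5,"dx":0,"dy":0,"dz":0,"rx":0,"ry":0,"rz":-7.1}
    - {"claw":8.5,"dx":0,"dy":0,"dz":0,"rx":0,"ry":0,"rz":-7.1}
    - {"claw":8.5,"dx":0,"dy":0,"dz":0,"rx":0,"ry":0,"rz":-7.1}
    - {"claw":8.5,"dx":0,"dy":0,"dz":0,"rx":0,"ry":0,"rz":-7.1}
    - {"claw":8.5,"dx":0,"dy":0,"dz":0,"rx":0,"ry":0,"rz":-7.1}
    - {"claw":8.5,"dx":0,"dy":0,"dz":0,"rx":0,"ry":0,"rz":-7.1}
    - {"claw":8.5,"dx":0,"dy":0,"dz":0,"rx":0,"ry":0,"rz":-7.1}
    - {"claw":8.5,"dx":0,"dy":0,"dz":0,"rx":0,"ry":0,"rz":-7.1}

```text
clock: 4.85
tcp_pos: [539.3, 49.2, 208.0]
eef_rot: [-2.325, -2.064, -0.095]
force: [0.5, -0.3, 0.7]
grip_width: 84.9
```

>>> servo_tool:
  targets:
    - {"claw":8.5,"dx":0,"dy":0,"dz":0,"rx":0,"ry":0,"rz":-7}
    - {"claw":8.5,"dx":0,"dy":0,"dz":0,"rx":0,"ry":0,"rz":-7.1}
    - {"claw":8.5,"dx":0,"dy":0,"dz":0,"rx":0,"ry":0,"rz":-7.1}
    - {"claw":8.5,"dx":0,"dy":0,"dz":0,"rx":0,"ry":0,"rz":-7.1}
    - {"claw":8.5,"dx":0,"dy":0,"dz":0,"rx":0,"ry":0,"rz":-7.1}
    - {"claw":8.5,"dx":0,"dy":0,"dz":0,"rx":0,"ry":0,"rz":-7.1}
    - {"claw":8.5,"dx":0,"dy":0,"dz":0,"rx":0,"ry":0,"rz":-7.1}
    - {"claw":8.5,"dx":0,"dy":0,"dz":0,"rx":0,"ry":0,"rz":-7.1}
    - {"claw":8.5,"dx":0,"dy":0,"dz":0,"rx":0,"ry":0,"rz":-7.1}
    - {"claw":8.5,"dx":0,"dy":0,"dz":0,"rx":0,"ry":0,"rz":-7.1}
    - {"claw":8.5,"dx":0,"dy":0,"dz":0,"rx":0,"ry":0,"rz":-7.1}
    - {"claw":8.5,"dx":0,"dy":0,"dz":0,"rx":0,"ry":0,"rz":0}

```text
clock: 5.85
tcp_pos: [545.6, 41.4, 223.9]
eef_rot: [0.485, 3.064, 0.097]
force: [-0.8, 0.3, 0.1]
grip_width: 85.2
```

```bash
python3 goal.py 546 153 190 170
```

```text
at [545.6  41.4 223.9] rot tool deg [ 3.77  1.88 -7.98]
shift cm now [ 3.52 10.37  4.  ] in final axes [ 1.9  10.99  3.39] F [-0.8  0.3  0.1] w 85.2110088053412 19.0
```

>>> servo_tool:
  targets:
    - {"claw":8.5,"dx":0.5,"dy":1.5,"dz":0.8,"rx":1.9,"ry":0.9,"rz":-4}
    - {"claw":8.5,"dx":0.5,"dy":2.5,"dz":0.8,"rx":1.9,"ry":0.9,"rz":-4}
    - {"claw":8.5,"dx":0.4,"dy":3.2,"dz":0.9,"rx":0,"ry":0,"rz":0}
    - {"claw":8.5,"dx":0.4,"dy":2.5,"dz":0.9,"rx":0,"ry":0,"rz":0}
    - {"claw":8.5,"dx":0.1,"dy":1.5,"dz":0.5,"rx":0,"ry":0,"rz":0}
    - {"claw":8.5,"dx":0,"dy":0,"dz":0,"rx":0,"ry":0,"rz":0}

```text
clock: 6.35
tcp_pos: [556.6, 155.9, 191.6]
eef_rot: [0.306, 3.114, -0.007]
force: [-0.1, -0.3, 0.1]
grip_width: 85.0
```

```bash
python3 look.py w4 27; python3 goal.py 546 153 150 170
```

```text
0.96 [236.5, 125.9, 298.9, 241.3] ((546.00048828125, 152.2478485107422), (50.711238861083984, 100.63523864746094), 79.10742950439453)
[556.75 153.58 192.48] [ 0.31  3.11 -0.01] 168.72128798190982
at [556.7 153.6 192.5] rot tool deg [-0.27  0.8  -1.28]
shift cm now [ 1.1  -0.25  4.23] in final axes [ 1.05 -0.24  4.25] F [ 0.5 -0.6 -0.1] w 84.99121941807535 19.0
```

View pics/w4.png

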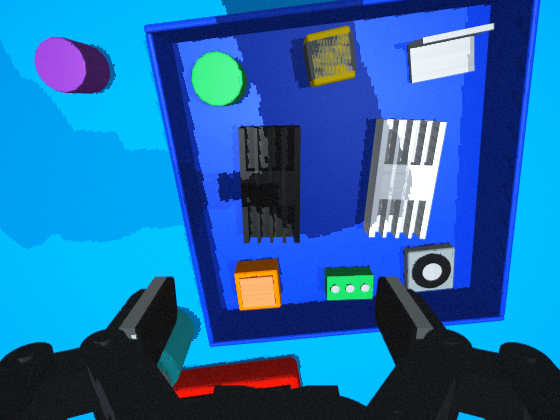

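The black sink, at px (269,184), fits 50.7x100.6 mm at (546,152.2) with yaw -10.9°. The silver sink at (407,180) is separate. Descending with the jaws at 66 mm.

>>> servo_tool:
  targets:
    - {"claw":6.6,"dx":0.5,"dy":-0.1,"dz":1.5,"rx":-0.3,"ry":0.8,"rz":-0.4}
    - {"claw":6.6,"dx":0.3,"dy":-0.1,"dz":2.5,"rx":0,"ry":0,"rz":0}
    - {"claw":6.6,"dx":0.2,"dy":-0.1,"dz":3,"rx":0,"ry":0,"rz":0}
    - {"claw":6.6,"dx":0,"dy":0,"dz":3,"rx":0,"ry":0,"rz":0}
    - {"claw":6.6,"dx":0,"dy":0,"dz":2,"rx":0,"ry":0,"rz":0}
    - {"claw":6.6,"dx":0,"dy":0,"dz":0,"rx":0,"ry":0,"rz":0}

```text
clock: 6.95
tcp_pos: [553.4, 144.7, 77.1]
eef_rot: [0.325, 3.109, 0.001]
force: [-1.1, -0.6, -0.3]
grip_width: 65.8
```

```bash
python3 goal.py 546 152.2 26 169.1
```

```text
at [553.4 144.7  77.1] rot tool deg [ 0.14  0.9  -1.02]
shift cm now [0.95 0.56 5.09] in final axes [0.86 0.59 5.11] F [-1.1 -0.6 -0.3] w 65.83222153486815 19.0
```

>>> servo_tool:
  targets:
    - {"claw":6.6,"dx":0.5,"dy":0.4,"dz":0,"rx":0,"ry":0.9,"rz":-1}
    - {"claw":6.6,"dx":0.4,"dy":0.3,"dz":0.5,"rx":0,"ry":0,"rz":0}
    - {"claw":6.6,"dx":0.1,"dy":0,"dz":0.8,"rx":0,"ry":0,"rz":0}
    - {"claw":6.6,"dx":0,"dy":0,"dz":0.8,"rx":0,"ry":0,"rz":0}
    - {"claw":6.6,"dx":0,"dy":0,"dz":0,"rx":0,"ry":0,"rz":0}

```text
clock: 7.37
tcp_pos: [548.0, 151.9, 60.3]
eef_rot: [0.306, 3.121, 0.006]
force: [-0.8, -0.9, 0.1]
grip_width: 65.9
```

```bash
python3 goal.py 546 152.2 26 169.1
```

```text
at [548.  151.9  60.3] rot tool deg [ 0.24  0.32 -0.3 ]
shift cm now [ 0.22 -0.02  3.43] in final axes [ 0.2  -0.01  3.43] F [-0.8 -0.9  0.1] w 65.85576688742725 19.0
```

>>> servo_tool:
  targets:
    - {"claw":6.6,"dx":0.1,"dy":0,"dz":1,"rx":0.2,"ry":0.3,"rz":-0.3}
    - {"claw":6.6,"dx":0.1,"dy":0,"dz":1,"rx":0,"ry":0,"rz":0}
    - {"claw":6.6,"dx":0,"dy":0,"dz":0.8,"rx":0,"ry":0,"rz":0}
    - {"claw":6.6,"dx":0,"dy":0,"dz":0.4,"rx":0,"ry":0,"rz":0}
    - {"claw":6.6,"dx":0,"dy":0,"dz":0,"rx":0,"ry":0,"rz":0}

```text
clock: 7.78
tcp_pos: [547.3, 152.9, 26.1]
eef_rot: [0.297, 3.125, 0.001]
force: [-0.6, 0.4, 0.1]
grip_width: 66.3
```

```bash
python3 goal.py 546 152.2 26 169.1
```

```text
at [547.3 152.9  26.1] rot tool deg [0.06 0.16 0.06]
shift cm now [ 0.12 -0.09  0.01] in final axes [ 0.12 -0.09  0.01] F [-0.6  0.4  0.1] w 66.30619053333616 19.0
```

>>> servo_tool:
  targets:
    - {"claw":4.5,"dx":0.1,"dy":-0.1,"dz":0,"rx":0,"ry":0,"rz":0}
    - {"claw":4.5,"dx":0,"dy":0,"dz":0,"rx":0,"ry":0,"rz":0}
    - {"claw":4.5,"dx":0,"dy":0,"dz":0,"rx":0,"ry":0,"rz":0}
    - {"claw":4.5,"dx":0,"dy":0,"dz":0,"rx":0,"ry":0,"rz":0}
    - {"claw":4.5,"dx":0,"dy":0,"dz":0,"rx":0,"ry":0,"rz":0}
    - {"claw":4.5,"dx":0,"dy":0,"dz":0,"rx":0,"ry":0,"rz":0}

```text
clock: 8.28
tcp_pos: [545.1, 151.8, 25.6]
eef_rot: [0.297, 3.127, 0.0]
force: [0.1, 0.8, -1.7]
grip_width: 48.7
```

```bash
python3 goal.py 546 152.2 26 169.1
```

```text
at [545.1 151.8  25.6] rot tool deg [0.02 0.05 0.06]
shift cm now [-0.08  0.06 -0.04] in final axes [-0.08  0.06 -0.04] F [ 0.1  0.8 -1.7] w 48.72721593665982 19.0
```

>>> servo_tool:
  targets:
    - {"claw":4.0,"dx":0,"dy":0,"dz":-0.5,"rx":0,"ry":0,"rz":0}
    - {"claw":4.0,"dx":0,"dy":0,"dz":-1,"rx":0,"ry":0,"rz":0}
    - {"claw":4.0,"dx":0,"dy":0,"dz":-1.5,"rx":0,"ry":0,"rz":0}
    - {"claw":4.0,"dx":0,"dy":0,"dz":-2,"rx":0,"ry":0,"rz":0}
    - {"claw":4.0,"dx":0,"dy":0,"dz":-2,"rx":0,"ry":0,"rz":0}
    - {"claw":4.0,"dx":0,"dy":0,"dz":-2,"rx":0,"ry":0,"rz":0}
    - {"claw":4.0,"dx":0,"dy":0,"dz":-2,"rx":0,"ry":0,"rz":0}
    - {"claw":4.0,"dx":0,"dy":0,"dz":-2,"rx":0,"ry":0,"rz":0}
    - {"claw":4.0,"dx":0,"dy":0,"dz":-1,"rx":0,"ry":0,"rz":0}
    - {"claw":4.0,"dx":0,"dy":0,"dz":0,"rx":0,"ry":0,"rz":0}

```text
clock: 9.12
tcp_pos: [543.1, 151.4, 178.0]
eef_rot: [-0.297, -3.127, 0.0]
force: [-0.4, 0.4, -1.4]
grip_width: 49.0
```

```bash
python3 goal.py 576 -233 150 178.6
```

```text
at [543.1 151.4 178. ] rot tool deg [-0.   -0.01 -9.45]
shift cm now [-10.47 -37.14   2.8 ] in final axes [ -4.23 -38.35   2.8 ] F [-0.4  0.4 -1.4] w 49.006114328270705 19.0
```

>>> servo_tool:
  targets:
    - {"claw":4.0,"dx":-0.4,"dy":-1.5,"dz":0,"rx":0,"ry":0,"rz":-3}
    - {"claw":4.0,"dx":-0.6,"dy":-2.7,"dz":0,"rx":0,"ry":0,"rz":-3}
    - {"claw":4.0,"dx":-0.5,"dy":-3.3,"dz":0,"rx":0,"ry":0,"rz":-3}
    - {"claw":4.0,"dx":-0.4,"dy":-3.3,"dz":0,"rx":0,"ry":0,"rz":0}
    - {"claw":4.0,"dx":-0.4,"dy":-3.3,"dz":0,"rx":0,"ry":0,"rz":0}
    - {"claw":4.0,"dx":-0.4,"dy":-3.3,"dz":0,"rx":0,"ry":0,"rz":0}
    - {"claw":4.0,"dx":-0.4,"dy":-3.3,"dz":0,"rx":0,"ry":0,"rz":0}
    - {"claw":4.0,"dx":-0.3,"dy":-3.3,"dz":0,"rx":0,"ry":0,"rz":0}
    - {"claw":4.0,"dx":-0.3,"dy":-3.3,"dz":0,"rx":0,"ry":0,"rz":0}
    - {"claw":4.0,"dx":-0.3,"dy":-3,"dz":0,"rx":0,"ry":0,"rz":0}
    - {"claw":4.0,"dx":0,"dy":-1.5,"dz":0,"rx":0,"ry":0,"rz":0}
    - {"claw":4.0,"dx":0,"dy":0,"dz":0,"rx":0,"ry":0,"rz":0}

```text
clock: 10.12
tcp_pos: [568.2, -180.4, 177.3]
eef_rot: [0.027, 3.14, 0.003]
force: [0.4, -0.3, -1.1]
grip_width: 49.0
```

```bash
python3 goal.py 576 -233 120 178.6
```

```text
at [ 568.2 -180.4  177.3] rot tool deg [0.12 0.09 0.41]
shift cm now [-0.86 -5.26  5.72] in final axes [-0.91 -5.24  5.73] F [ 0.4 -0.3 -1.1] w 49.04230500866732 19.0
```

>>> servo_tool:
  targets:
    - {"claw":4.0,"dx":-0.4,"dy":-2,"dz":1,"rx":0,"ry":0,"rz":0.4}
    - {"claw":4.0,"dx":-0.3,"dy":-2,"dz":1.5,"rx":0,"ry":0,"rz":0}
    - {"claw":4.0,"dx":-0.2,"dy":-1.2,"dz":1.5,"rx":0,"ry":0,"rz":0}
    - {"claw":4.0,"dx":0,"dy":0,"dz":0.7,"rx":0,"ry":0,"rz":0}
    - {"claw":4.0,"dx":0,"dy":0,"dz":0,"rx":0,"ry":0,"rz":0}

```text
clock: 10.53
tcp_pos: [575.6, -232.5, 128.1]
eef_rot: [0.039, 3.14, 0.008]
force: [-0.8, 0.4, -2.0]
grip_width: 49.0
```

```bash
python3 look.py w5 115;python3 goal.py 576 -233 59 178.6
python3 - <<'E'
from h import *
im=imaging.get_image('side');cv2.imwrite('pics/sd5.png',im['color'])
a=cv2.imread('pics/w5.png');b=cv2.resize(im['color'][100:230,260:430],(560,420))
cv2.imwrite('pics/c5.png',cv2.resize(np.hstack([a,b]),(800,300)))
E
```

```text
0.67 [205.4, 178.6, 346.0, 392.4] ((578.884033203125, -232.38282775878906), (57.19472122192383, 106.18728637695312), 88.76005554199219)
0.46 [213.9, 136.1, 331.4, 181.1] ((516.6821899414062, -231.79757690429688), (44.917137145996094, 18.851301193237305), 88.49556732177734)
[ 576.13 -232.23  129.55] [0.04 3.14 0.01] 178.6177750052088
at [ 576.1 -232.2  129.6] rot tool deg [0.23 0.15 0.02]
shift cm now [ 0.03 -0.11  7.05] in final axes [ 0.01 -0.08  7.06] F [ 0.8 -0.5 -2.3] w 48.81723385196191 19.0
```

View pics/c5.png

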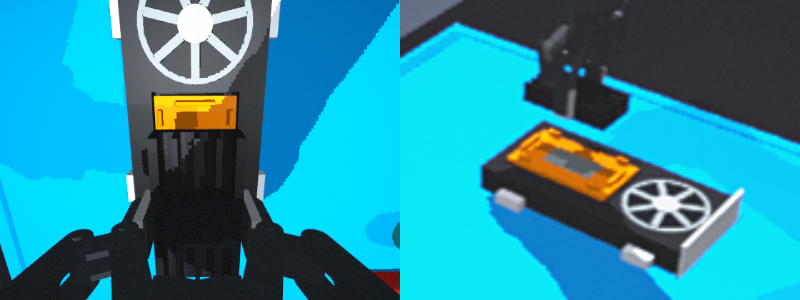

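Run:
```python
from h import *
im=imaging.get_image('wrist');s=arm.get_state();p=s['tcp_pos'];print(p)
f=lambda X:tuple(np.round(proj(im,X),1))
yaw=np.radians(-1.4);c,sn=np.cos(yaw),np.sin(yaw)
for zz in (-20.6,1.4):
  for y in (-25,25): print(zz,y,f((p[0]-50*c-y*sn,p[1]-50*sn+y*c,p[2]+zz)))
a=im['color'][120:330,190:370];cv2.imwrite('pics/c6.png',cv2.convertScaleAbs(cv2.resize(a,None,fx=2.8,fy=2.8,interpolation=2),alpha=2,beta=20))
# frame edge: far (-x) plate edge rows
for zz in(36,35):
  for y in (-35,35): print('fr',f((576-62*c-y*sn,-233-62*sn+y*c,zz)))
```

```text
[ 577.12977873 -232.5921965   130.88040185]
-20.6 -25 (np.float64(215.1), np.float64(177.2))
-20.6 25 (np.float64(334.0), np.float64(177.1))
1.4 -25 (np.float64(205.1), np.float64(189.8))
1.4 25 (np.float64(344.0), np.float64(189.6))
fr (np.float64(216.7), np.float64(131.1))
fr (np.float64(330.8), np.float64(131.1))
fr (np.float64(216.9), np.float64(131.0))
fr (np.float64(330.5), np.float64(131.0))
```

View pics/c6.png

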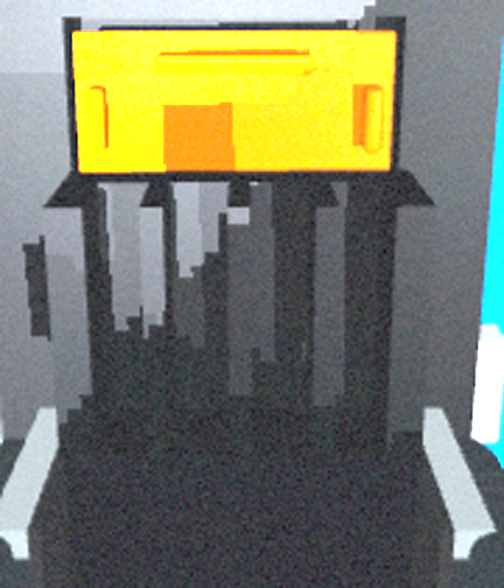

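In the crop the frame edge lies within 1 px of the prediction, and the sink sits about 1.8 mm toward +x in the grip. So the target TCP is (574.2,-233.3). Descending to just above the lugs.

>>> servo_tool:
  targets:
    - {"claw":4.0,"dx":0.2,"dy":-0.1,"dz":1.5,"rx":0.1,"ry":0.1,"rz":0}
    - {"claw":4.0,"dx":0.1,"dy":0,"dz":1.8,"rx":0,"ry":0,"rz":0}
    - {"claw":4.0,"dx":0,"dy":0,"dz":1.5,"rx":0,"ry":0,"rz":0}
    - {"claw":4.0,"dx":0,"dy":0,"dz":0.8,"rx":0,"ry":0,"rz":0}
    - {"claw":4.0,"dx":0,"dy":0,"dz":0,"rx":0,"ry":0,"rz":0}

```text
clock: 11.15
tcp_pos: [579.1, -231.0, 80.4]
eef_rot: [0.028, 3.127, -0.006]
force: [-0.2, 0.2, -2.2]
grip_width: 49.1
```

```bash
python3 goal.py 574.2 -233.3 57 178.6
```

```text
at [ 579.1 -231.    80.4] rot tool deg [-0.2   0.82  0.37]
shift cm now [ 0.52 -0.23  2.33] in final axes [ 0.49 -0.24  2.34] F [-0.2  0.2 -2.2] w 49.11378216771088 19.0
```

>>> servo_tool:
  targets:
    - {"claw":4.0,"dx":0.3,"dy":-0.2,"dz":0,"rx":-0.2,"ry":0.8,"rz":0.4}
    - {"claw":4.0,"dx":0.2,"dy":0,"dz":0.4,"rx":0,"ry":0,"rz":0}
    - {"claw":4.0,"dx":0,"dy":0,"dz":0.5,"rx":0,"ry":0,"rz":0}
    - {"claw":4.0,"dx":0,"dy":0,"dz":0.2,"rx":0,"ry":0,"rz":0}
    - {"claw":4.0,"dx":0,"dy":0,"dz":0,"rx":0,"ry":0,"rz":0}

```text
clock: 11.57
tcp_pos: [576.0, -233.1, 72.6]
eef_rot: [0.038, 3.137, -0.003]
force: [0.2, 0.0, -2.5]
grip_width: 48.4
```

```bash
python3 goal.py 574.2 -233.3 57 178.6
```

```text
at [ 576.  -233.1   72.6] rot tool deg [-0.11  0.23  0.02]
shift cm now [ 0.19 -0.02  1.56] in final axes [ 0.18 -0.03  1.56] F [ 0.2  0.  -2.5] w 48.36935887653745 19.0
```

>>> servo_tool:
  targets:
    - {"claw":4.0,"dx":0.2,"dy":0,"dz":0.2,"rx":-0.1,"ry":0.3,"rz":0}
    - {"claw":4.0,"dx":0,"dy":0,"dz":0.3,"rx":0,"ry":0,"rz":0}
    - {"claw":4.0,"dx":0,"dy":0,"dz":0.2,"rx":0,"ry":0,"rz":0}
    - {"claw":4.0,"dx":0,"dy":0,"dz":0,"rx":0,"ry":0,"rz":0}

```text
clock: 11.9
tcp_pos: [574.3, -233.5, 65.7]
eef_rot: [-0.038, -3.141, 0.001]
force: [-0.8, 0.4, -1.4]
grip_width: 48.8
```

```bash
python3 goal.py 574.2 -233.3 57 178.6
python3 - <<'E'
from h import *
im=imaging.get_image('wrist');s=arm.get_state();p=s['tcp_pos']
f=lambda X:tuple(float(q) for q in np.round(proj(im,X),1))
yaw=np.radians(-1.4);c,sn=np.cos(yaw),np.sin(yaw)
for n,o,L,z in (('sink bot',(574.2+1.8,-233),50,p[2]-20.6),('sink top',(574.2+1.8,-233),50,p[2]+1.4),('frame',(576,-233),62,36)):
  for y in (-25,25): print(n,y,f((o[0]-L*c-y*sn,o[1]-L*sn+y*c,z)))
a=im['color'][100:310,190:370];cv2.imwrite('pics/c7.png',cv2.convertScaleAbs(cv2.resize(a,None,fx=2.8,fy=2.8,interpolation=2),alpha=2,beta=20))
E
```

```text
at [ 574.3 -233.5   65.7] rot tool deg [-0.04 -0.02  0.  ]
shift cm now [0.01 0.02 0.87] in final axes [0.02 0.02 0.87] F [-0.8  0.4 -1.4] w 48.785505348188714 19.0
sink bot -25 (217.5, 179.9)
sink bot 25 (335.6, 179.8)
sink top -25 (207.8, 192.6)
sink top 25 (345.6, 192.5)
frame -25 (219.5, 148.6)
frame 25 (333.6, 148.5)
```

View pics/c7.png

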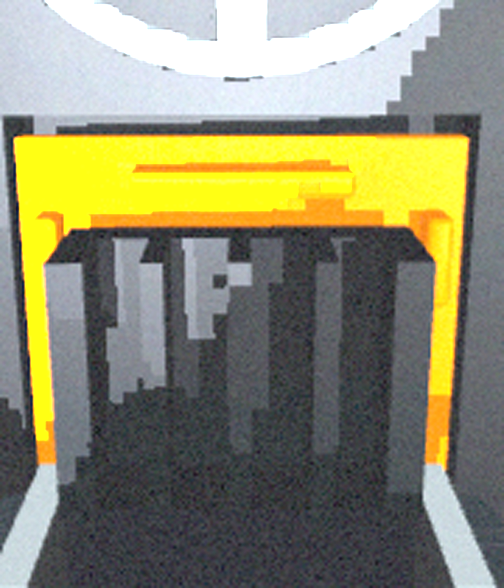

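The crop shows the sink centred between the side lugs (mid X 240 against 241 for the frame) and its end clear of the end lug. Lowering gently.

>>> servo_tool:
  targets:
    - {"claw":4.0,"dx":0,"dy":0,"dz":0.3,"rx":0,"ry":0,"rz":0}
    - {"claw":4.0,"dx":0,"dy":0,"dz":0.3,"rx":0,"ry":0,"rz":0}
    - {"claw":4.0,"dx":0,"dy":0,"dz":0,"rx":0,"ry":0,"rz":0}

```text
clock: 12.2
tcp_pos: [574.6, -233.7, 59.4]
eef_rot: [0.038, 3.141, -0.002]
force: [-0.0, 0.2, -2.5]
grip_width: 48.3
```

```bash
python3 goal.py 574.2 -233.3 57 178.6
```

```text
at [ 574.6 -233.7   59.4] rot tool deg [-0.05  0.01 -0.  ]
shift cm now [0.04 0.04 0.24] in final axes [0.04 0.04 0.24] F [-0.   0.2 -2.5] w 48.26471703380161 19.0
```

>>> servo_tool:
  targets:
    - {"claw":4.0,"dx":0,"dy":0,"dz":0.15,"rx":0,"ry":0,"rz":0}
    - {"claw":4.0,"dx":0,"dy":0,"dz":0,"rx":0,"ry":0,"rz":0}

```text
clock: 12.37
tcp_pos: [574.4, -233.6, 57.5]
eef_rot: [-0.038, -3.141, 0.001]
force: [0.0, -0.2, -2.3]
grip_width: 49.1
```

>>> servo_tool:
  targets:
    - {"claw":4.0,"dx":0,"dy":0,"dz":0.05,"rx":0,"ry":0,"rz":0}
    - {"claw":4.0,"dx":0,"dy":0,"dz":0,"rx":0,"ry":0,"rz":0}

```text
clock: 12.53
tcp_pos: [574.4, -233.6, 56.9]
eef_rot: [-0.038, -3.141, 0.001]
force: [0.3, -1.0, -1.9]
grip_width: 49.0
```

>>> servo_tool:
  targets:
    - {"claw":4.0,"dx":0,"dy":0,"dz":0.05,"rx":0,"ry":0,"rz":0}
    - {"claw":4.0,"dx":0,"dy":0,"dz":0,"rx":0,"ry":0,"rz":0}

```text
clock: 12.7
tcp_pos: [574.5, -233.6, 56.4]
eef_rot: [-0.038, -3.141, 0.001]
force: [0.8, 0.4, -2.3]
grip_width: 48.7
```

>>> servo_tool:
  targets:
    - {"claw":4.0,"dx":0,"dy":0,"dz":0.05,"rx":0,"ry":0,"rz":0}
    - {"claw":4.0,"dx":0,"dy":0,"dz":0,"rx":0,"ry":0,"rz":0}

```text
clock: 12.87
tcp_pos: [574.7, -233.7, 56.2]
eef_rot: [0.038, 3.141, -0.002]
force: [-0.1, 0.7, -1.8]
grip_width: 49.0
```

>>> servo_tool:
  targets:
    - {"claw":4.0,"dx":0,"dy":0,"dz":0.06,"rx":0,"ry":0,"rz":0}
    - {"claw":4.0,"dx":0,"dy":0,"dz":0,"rx":0,"ry":0,"rz":0}

```text
clock: 13.03
tcp_pos: [574.9, -233.8, 56.2]
eef_rot: [0.038, 3.141, -0.002]
force: [-0.0, 0.3, -2.3]
grip_width: 48.7
```

>>> servo_tool:
  targets:
    - {"claw":4.0,"dx":0,"dy":0,"dz":0.05,"rx":0,"ry":0,"rz":0}
    - {"claw":4.0,"dx":0,"dy":0,"dz":0,"rx":0,"ry":0,"rz":0}

```text
clock: 13.2
tcp_pos: [575.1, -233.9, 56.1]
eef_rot: [0.038, 3.14, -0.002]
force: [0.5, -0.9, -1.8]
grip_width: 49.0
```

>>> servo_tool:
  targets:
    - {"claw":4.0,"dx":0.05,"dy":0.03,"dz":0.1,"rx":0,"ry":0,"rz":0}
    - {"claw":4.0,"dx":0,"dy":0,"dz":0,"rx":0,"ry":0,"rz":0}

```text
clock: 13.37
tcp_pos: [575.2, -234.0, 55.9]
eef_rot: [0.038, 3.138, -0.004]
force: [-0.1, 0.4, -2.5]
grip_width: 48.6
```

>>> servo_tool:
  targets:
    - {"claw":4.0,"dx":0,"dy":0,"dz":0.07,"rx":0,"ry":0,"rz":0}
    - {"claw":4.0,"dx":0,"dy":0,"dz":0,"rx":0,"ry":0,"rz":0}

```text
clock: 13.53
tcp_pos: [575.3, -234.0, 55.6]
eef_rot: [0.038, 3.138, -0.004]
force: [0.9, -0.6, -0.7]
grip_width: 49.3
```

>>> servo_tool:
  targets:
    - {"claw":4.0,"dx":0.05,"dy":0.03,"dz":0.08,"rx":0,"ry":0.2,"rz":0}
    - {"claw":4.0,"dx":0,"dy":0,"dz":0,"rx":0,"ry":0,"rz":0}

```text
clock: 13.7
tcp_pos: [575.4, -234.0, 55.4]
eef_rot: [0.038, 3.14, -0.005]
force: [-0.4, 0.7, -0.7]
grip_width: 48.9
```

>>> servo_tool:
  targets:
    - {"claw":4.0,"dx":0.05,"dy":0,"dz":0.07,"rx":0,"ry":0,"rz":0}
    - {"claw":4.0,"dx":0,"dy":0,"dz":0,"rx":0,"ry":0,"rz":0}

```text
clock: 13.87
tcp_pos: [575.4, -234.0, 55.1]
eef_rot: [0.038, 3.139, -0.005]
force: [-0.6, 0.0, 0.3]
grip_width: 48.9
```

The force has risen from about -2 N to 0, so the frame now carries the sink. Releasing.

>>> servo_tool:
  targets:
    - {"claw":5.2,"dx":0,"dy":0,"dz":0,"rx":0,"ry":0,"rz":0}
    - {"claw":5.6,"dx":0,"dy":0,"dz":0,"rx":0,"ry":0,"rz":0}
    - {"claw":6.4,"dx":0,"dy":0,"dz":0,"rx":0,"ry":0,"rz":0}
    - {"claw":6.4,"dx":0,"dy":0,"dz":-0.5,"rx":0,"ry":0,"rz":0}
    - {"claw":6.4,"dx":0,"dy":0,"dz":-1.5,"rx":0,"ry":0,"rz":0}
    - {"claw":6.4,"dx":0,"dy":0,"dz":-2,"rx":0,"ry":0,"rz":0}
    - {"claw":6.4,"dx":0,"dy":0,"dz":-2,"rx":0,"ry":0,"rz":0}
    - {"claw":3.0,"dx":0,"dy":0,"dz":-2,"rx":0,"ry":0,"rz":0}
    - {"claw":0,"dx":0,"dy":0,"dz":-2,"rx":0,"ry":0,"rz":0}
    - {"claw":0,"dx":0,"dy":0,"dz":0,"rx":0,"ry":0,"rz":0}

```text
clock: 14.7
tcp_pos: [572.5, -232.4, 156.3]
eef_rot: [-0.038, -3.136, -0.0]
force: [0.8, -0.3, 0.2]
grip_width: 28.0
```

```bash
python3 look.py w8 57; python3 goal.py 576 -233 82 178.6
python3 - <<'E'
import cv2,numpy as np
from h import *
im=imaging.get_image('side')
a=cv2.imread('pics/w8.png');b=cv2.resize(im['color'][130:230,280:413],(560,420),interpolation=2)
cv2.imwrite('pics/c8.png',cv2.resize(np.hstack([cv2.convertScaleAbs(a,alpha=1.5,beta=15),b]),(800,300)))
E
```

```text
0.83 [232.8, 153.4, 311.5, 298.1] ((575.52392578125, -233.94863891601562), (50.56316375732422, 103.85106658935547), 88.76812744140625)
[ 571.02 -231.69  152.65] [-0.04 -3.13 -0.  ] -181.3998840184004
at [ 571.  -231.7  152.6] rot tool deg [ 0.12 -0.57  0.  ]
shift cm now [-0.57 -0.13  7.06] in final axes [-0.5  -0.12  7.06] F [ 0.2  0.2 -0.8] w 13.109389200772997 19.0
```

View pics/c8.png

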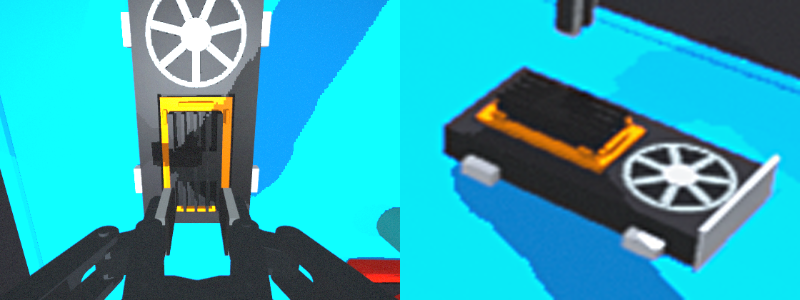

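The sink lies in the nest inside the lugs, at (575.5,-233.9). Now to press with the jaws shut.

>>> servo_tool:
  targets:
    - {"claw":0,"dx":-0.3,"dy":-0.1,"dz":1,"rx":0.1,"ry":-0.6,"rz":0}
    - {"claw":0,"dx":-0.2,"dy":-0.1,"dz":2,"rx":0,"ry":0,"rz":0}
    - {"claw":0,"dx":0,"dy":0,"dz":1.5,"rx":0,"ry":0,"rz":0}
    - {"claw":0,"dx":0,"dy":0,"dz":1,"rx":0,"ry":0,"rz":0}
    - {"claw":0,"dx":0,"dy":0,"dz":0,"rx":0,"ry":0,"rz":0}

```text
clock: 15.27
tcp_pos: [571.4, -231.4, 87.7]
eef_rot: [-0.038, -3.132, -0.009]
force: [-0.4, 0.1, 0.2]
grip_width: 0.1
```

```bash
python3 goal.py 575.7 -233.5 78 178.6
```

```text
at [ 571.4 -231.4   87.7] rot tool deg [ 0.31 -0.54 -0.01]
shift cm now [-0.45 -0.2   0.97] in final axes [-0.44 -0.2   0.97] F [-0.4  0.1  0.2] w 0.07638051899158584 19.0
```

>>> servo_tool:
  targets:
    - {"claw":0,"dx":-0.3,"dy":-0.2,"dz":0,"rx":0.3,"ry":-0.5,"rz":0}
    - {"claw":0,"dx":-0.2,"dy":0,"dz":0.3,"rx":0,"ry":0,"rz":0}
    - {"claw":0,"dx":0,"dy":0,"dz":0.3,"rx":0,"ry":0,"rz":0}
    - {"claw":0,"dx":0,"dy":0,"dz":0,"rx":0,"ry":0,"rz":0}

```text
clock: 15.6
tcp_pos: [574.8, -232.7, 78.7]
eef_rot: [-0.039, -3.137, -0.003]
force: [-0.6, 0.2, -0.5]
grip_width: -0.1
```

```bash
python3 goal.py 575.7 -233.5 71 178.6
```

```text
at [ 574.8 -232.7   78.7] rot tool deg [ 0.12 -0.27 -0.01]
shift cm now [-0.09 -0.08  0.77] in final axes [-0.09 -0.08  0.77] F [-0.6  0.2 -0.5] w -0.06322906769804408 19.0
```

>>> servo_tool:
  targets:
    - {"claw":0,"dx":-0.1,"dy":-0.1,"dz":0.1,"rx":0.1,"ry":-0.3,"rz":0}
    - {"claw":0,"dx":0,"dy":0,"dz":0.15,"rx":0,"ry":0,"rz":0}
    - {"claw":0,"dx":0,"dy":0,"dz":0.15,"rx":0,"ry":0,"rz":0}

```text
clock: 15.85
tcp_pos: [576.1, -233.8, 77.2]
eef_rot: [0.038, 3.139, -0.001]
force: [-2.3, 1.1, 5.6]
grip_width: -0.1
```

>>> servo_tool:
  targets:
    - {"claw":0,"dx":0,"dy":0,"dz":0.15,"rx":0,"ry":0,"rz":0}
    - {"claw":0,"dx":0,"dy":0,"dz":0.15,"rx":0,"ry":0,"rz":0}

```text
clock: 16.02
tcp_pos: [576.1, -233.7, 76.5]
eef_rot: [0.038, 3.138, -0.002]
force: [-3.6, 1.2, 6.1]
grip_width: 0.2
```

>>> servo_tool:
  targets:
    - {"claw":0,"dx":0,"dy":0,"dz":0.25,"rx":0,"ry":0,"rz":0}
    - {"claw":0,"dx":0,"dy":0,"dz":0.25,"rx":0,"ry":0,"rz":0}
    - {"claw":0,"dx":0,"dy":0,"dz":0.25,"rx":0,"ry":0,"rz":0}

```text
clock: 16.27
tcp_pos: [576.2, -233.8, 73.9]
eef_rot: [0.038, 3.135, -0.004]
force: [-7.3, 3.8, 20.4]
grip_width: -0.2
```

>>> servo_tool:
  targets:
    - {"claw":0,"dx":0,"dy":0,"dz":0.25,"rx":0,"ry":0,"rz":0}
    - {"claw":0,"dx":0,"dy":0,"dz":0.25,"rx":0,"ry":0,"rz":0}
    - {"claw":0,"dx":0,"dy":0,"dz":0.25,"rx":0,"ry":0,"rz":0}

```text
clock: 16.52
tcp_pos: [576.0, -233.7, 74.0]
eef_rot: [0.037, 3.132, -0.007]
force: [-4.9, 2.5, 13.4]
grip_width: 0.1
```

```bash
python3 goal.py 575.7 -233.5 71 178.6
```

```text
at [ 576.  -233.7   74. ] rot tool deg [-0.27  0.53  0.04]
shift cm now [0.04 0.02 0.3 ] in final axes [0.03 0.02 0.3 ] F [-4.9  2.5 13.4] w 0.0836234731816515 19.0
```

>>> servo_tool:
  targets:
    - {"claw":0,"dx":0,"dy":0,"dz":0.4,"rx":0,"ry":0.2,"rz":0}
    - {"claw":0,"dx":0,"dy":0,"dz":0.4,"rx":0,"ry":0.2,"rz":0}

```text
clock: 16.68
tcp_pos: [576.2, -233.7, 73.9]
eef_rot: [0.037, 3.136, -0.011]
force: [-9.4, 5.9, 23.0]
grip_width: 0.4
```

```bash
python3 goal.py 575.7 -233.5 71 178.6
```

```text
at [ 576.2 -233.7   73.9] rot tool deg [-0.39  0.33  0.06]
shift cm now [0.05 0.02 0.29] in final axes [0.05 0.02 0.29] F [-9.4  5.9 23. ] w 0.37466202646831726 19.0
```

>>> servo_tool:
  targets:
    - {"claw":0,"dx":0.1,"dy":0.05,"dz":0.6,"rx":-0.3,"ry":0.3,"rz":0}
    - {"claw":0,"dx":0.1,"dy":0.05,"dz":0.8,"rx":0,"ry":0,"rz":0}
    - {"claw":0,"dx":0.1,"dy":0.05,"dz":0.8,"rx":0,"ry":0,"rz":0}

```text
clock: 16.93
tcp_pos: [576.2, -233.7, 73.6]
eef_rot: [0.036, 3.128, -0.015]
force: [-17.2, 8.1, 47.0]
grip_width: 0.2
```

```bash
python3 goal.py 575.7 -233.5 71 178.6
python3 - <<'E'
from h import *
A=[]
for n,(r,c) in (('side',(130,285)),('scene',(235,190))):
    im=imaging.get_image(n);A.append(cv2.resize(im['color'][r:r+90,c:c+120],(560,420),interpolation=2))
cv2.imwrite('pics/c9.png',cv2.resize(np.hstack(A),(800,300)))
E
```

```text
at [ 576.2 -233.7   73.6] rot tool deg [-0.55  0.79  0.1 ]
shift cm now [0.05 0.03 0.26] in final axes [0.05 0.02 0.26] F [-17.2   8.1  47. ] w 0.19610725894914383 19.0
```

View pics/c9.png

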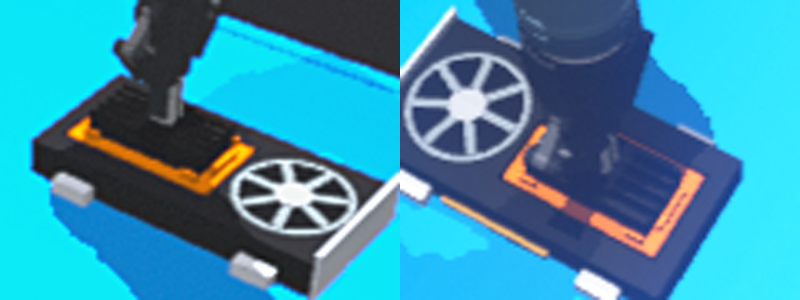

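47 N and it stopped at TCP z 73.6, where I expected about 71, so I can't tell yet whether it is home. I'll retract and measure the height of the frame face and the sink's level.

>>> servo_tool:
  targets:
    - {"claw":0,"dx":0,"dy":0,"dz":-0.3,"rx":-0.4,"ry":0.6,"rz":0}
    - {"claw":0,"dx":0,"dy":0,"dz":-1,"rx":0,"ry":0,"rz":0}
    - {"claw":0,"dx":1,"dy":0,"dz":-3,"rx":0,"ry":0,"rz":0}
    - {"claw":0,"dx":1.5,"dy":0,"dz":-3,"rx":0,"ry":0,"rz":0}
    - {"claw":0,"dx":1.5,"dy":0,"dz":-2,"rx":0,"ry":0,"rz":0}
    - {"claw":0,"dx":1,"dy":0,"dz":0,"rx":0,"ry":0,"rz":0}
    - {"claw":0,"dx":0,"dy":0,"dz":0,"rx":0,"ry":0,"rz":0}

```text
clock: 17.62
tcp_pos: [527.0, -233.7, 178.4]
eef_rot: [0.034, 3.126, -0.016]
force: [-1.0, 0.2, -0.2]
grip_width: -0.2
```

```bash
python3 goal.py 575.7 -233.5 76 178.6
python3 - <<'E'
from h import *
w=imaging.get_image('wrist');cv2.imwrite('pics/w10.png',w['color'])
np.savez('w10.npz',**{k:w[k] for k in w})
hsv=cv2.cvtColor(w['color'],cv2.COLOR_BGR2HSV);k=cv2.inRange(hsv,(5,120,60),(25,255,255))
k=cv2.morphologyEx(k,cv2.MORPH_OPEN,np.ones((3,3)))
c=np.vstack([c for c in cv2.findContours(k,0,2)[0] if cv2.contourArea(c)>150])[:,0]
for z in (36,33,30):
    X=np.array([ray(w,u,v,z)[:2] for u,v in c],np.float32);print(z,cv2.minAreaRect(X))
cv2.imwrite('pics/c10.png',cv2.convertScaleAbs(cv2.resize(w['color'][40:340,130:430],(600,600),interpolation=2),alpha=2,beta=20))
E
```

```text
at [ 527.  -233.7  178.4] rot tool deg [-0.56  0.9   0.16]
shift cm now [-4.71  0.23 10.31] in final axes [-4.87  0.14 10.24] F [-1.   0.2 -0.2] w -0.17463280097838382 19.0
36 ((568.3282470703125, -232.81748962402344), (70.36436462402344, 113.10317993164062), 88.6406021118164)
33 ((569.71435546875, -232.8426513671875), (71.16230010986328, 114.38580322265625), 88.64060974121094)
30 ((571.1005859375, -232.86782836914062), (71.96024322509766, 115.66845703125), 88.640625)
```

View pics/c10.png

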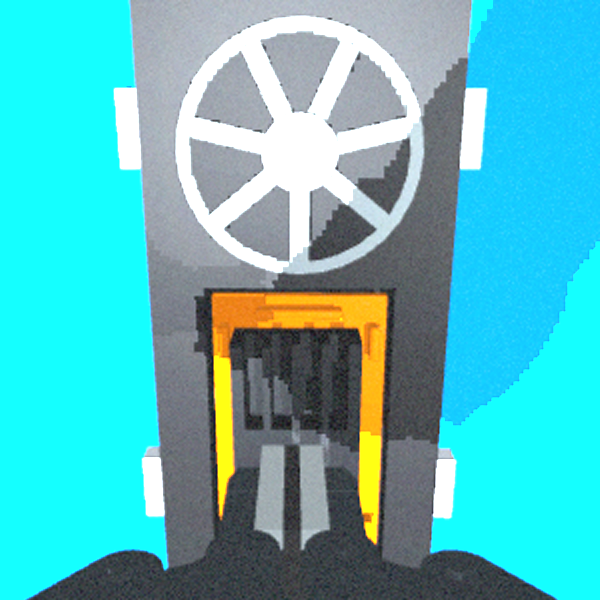

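>>> servo_tool:
  targets:
    - {"claw":0,"dx":-2,"dy":0,"dz":0,"rx":-0.5,"ry":0.9,"rz":0.1}
    - {"claw":0,"dx":-3,"dy":0,"dz":0,"rx":0,"ry":0,"rz":0}
    - {"claw":0,"dx":-3,"dy":0,"dz":0,"rx":0,"ry":0,"rz":0}
    - {"claw":0,"dx":-3,"dy":0,"dz":0,"rx":0,"ry":0,"rz":0}
    - {"claw":0,"dx":-1,"dy":0,"dz":0,"rx":0,"ry":0,"rz":0}
    - {"claw":0,"dx":0,"dy":0,"dz":0,"rx":0,"ry":0,"rz":0}

```text
clock: 18.17
tcp_pos: [650.1, -234.4, 167.6]
eef_rot: [-0.039, -3.131, -0.008]
force: [0.2, -0.4, -0.9]
grip_width: -0.1
```

```bash
cat > meas.py <<'E'
from h import *
import sys
# frame/card width ratio from line fits across y at given rows; calibration-free relative height
def edges(img):
    hsv=cv2.cvtColor(cv2.GaussianBlur(img,(3,3),0),cv2.COLOR_BGR2HSV)
    k=cv2.inRange(hsv,(5,120,50),(25,255,255));k=cv2.morphologyEx(k,cv2.MORPH_OPEN,np.ones((3,3)))
    n,l,st,_=cv2.connectedComponentsWithStats(k);i=1+np.argmax(st[1:,4]);print('orange',st[i])
    x,y,w,h,_=st[i]
    b=img[:,:,0].astype(float)-img[:,:,2];r=img[:,:,2].astype(float)-img[:,:,0]
    F=[];C=[]
    def cross(p,xs,lev):
        j=np.where((p[:-1]-lev)*(p[1:]-lev)<=0)[0]
        return None if len(j)==0 else xs+j[0]+(lev-p[j[0]])/(p[j[0]+1]-p[j[0]]+1e-9)
    for v in range(y+6,y+h-6):
        a=x-8;pl=r[v,a:x+12];pr=r[v,x+w-12:x+w+8][::-1]
        e1=cross(pl,a,pl.max()/2);e2=cross(pr,0,pr.max()/2)
        if pl.max()>60 and pr.max()>60 and e1 is not None and e2 is not None: F.append((v,e1,x+w+7-e2))
        s=b[v,:x-5];q=b[v,x+w+5:]
        jl=np.where(s>100)[0];jr=np.where(q>100)[0]
        if len(jl) and len(jr):
            jl=jl[-1];jr=jr[0]+x+w+5;C.append((v,jl+(b[v,jl]-100)/(b[v,jl]-b[v,jl+1]),jr-(b[v,jr]-100)/(b[v,jr]-b[v,jr-1])))
    def fit(A):
        A=np.array(A);out=[]
        for c in (1,2):
            p=np.array(np.polyfit(A[:,0],A[:,c],1))
            for _ in range(4):
                e=np.abs(np.polyval(p,A[:,0])-A[:,c]);g=e<=max(.3,np.percentile(e,60));p=np.polyfit(A[g,0],A[g,c],1)
            out.append(p)
        return out,np.percentile(e,60)
    (f,ef),(c,ec)=fit(F),fit(C)
    for v in np.linspace(y+10,y+h-10,3): print(round(v),'frame',np.round([np.polyval(q,v) for q in f],1),'card',np.round([np.polyval(q,v) for q in c],1),'ratio',round(np.subtract(*[np.polyval(q,v) for q in f])/np.subtract(*[np.polyval(q,v) for q in c])/(70/120),4))
    print('err',ef,ec)
for n in sys.argv[1:]: print(n);edges(cv2.imread(f'pics/{n}.png'))
E
python3 goal.py 575.7 -233.5 76 178.6
python3 - <<'E'
from h import *
w=imaging.get_image('wrist');cv2.imwrite('pics/w11.png',w['color'])
E
python3 meas.py w1 w8 w10 w11
```

```text
at [ 650.1 -234.4  167.6] rot tool deg [ 0.29 -0.57 -0.04]
shift cm now [ 7.34 -0.15  9.23] in final axes [ 7.44 -0.09  9.16] F [ 0.2 -0.4 -0.9] w -0.11353728308189447 19.0
w1
orange [ 199   32   89  146 8810]
42 frame [199.7 279.8] card [173.  307.3] ratio 1.0216
105 frame [207.1 283.2] card [181.4 310.8] ratio 1.0081
168 frame [214.5 286.7] card [189.7 314.3] ratio 0.9936
err 0.09595205906298361 0.9610359469980266
w8
orange [ 223  135  103  129 4735]
145 frame [223.6 324.7] card [189.4 359.4] ratio 1.0196
200 frame [226.1 322.5] card [193.5 355.6] ratio 1.02
254 frame [228.6 320.4] card [197.7 351.8] ratio 1.0204
err 0.08525722635165489 0.15387971297279818
w10
orange [ 236  186   88  126 3693]
196 frame [235.6 322.8] card [206.4 352.6] ratio 1.0223
249 frame [237.5 320.5] card [205.8 353.9] ratio 0.9604
302 frame [239.4 318.1] card [205.1 355.1] ratio 0.9
err 0.1018851393921068 2.3400170479359645
w11
orange [ 220   15  107  183 6888]
25 frame [220.7 325.2] card [183.6 362.6] ratio 1.0004
106 frame [224.3 322.3] card [189.5 357.5] ratio 1.0003
188 frame [227.9 319.4] card [195.5 352.3] ratio 1.0
err 0.11010349309185585 0.1519081042246171
```

The frame-to-card width ratio went from 1.020 before the press (about 5 mm proud) to 1.000 at both ends after it, so the frame is flush and level. My viewed pictures are used up, so I'll check the sink's seating numerically.

```bash
python3 look.py w12 52
python3 - <<'E'
from h import *
w=imaging.get_image('wrist');m=imaging.masks_of(w,'sink')[0];c=max(cv2.findContours(m['mask'].astype(np.uint8),0,2)[0],key=cv2.contourArea)[:,0]
# width of top across y near each end (z=52)
X=np.array([ray(w,u,v,52)[:2] for u,v in c])
for a,b in ((530,545),(545,560),(560,575),(575,590),(590,605),(605,618)):
    s=X[(X[:,0]>a)&(X[:,0]<b)]; yr=s[:,1]-(-.0237)*(s[:,0]-576)
    print(a,np.round([np.median(yr[yr<-233]),np.median(yr[yr>-233])],1))
for n in ('scene','side'):
    im=imaging.get_image(n)
    for q in ('solvent','silver_sink','choke','capacitor'):
        d=imaging.find_in(im,q)[:1];print(n,q,[(round(e['p'],2),np.round(e['rect'])) for e in d])
E
python3 meas.py w12
```

```text
0.72 [229.3, 34.5, 310.7, 190.7] ((576.906005859375, -234.2386474609375), (50.535823822021484, 100.89263153076172), 88.95553588867188)
0.17 [182.8, 1.4, 363.9, 223.8] ((579.2572631835938, -232.9667510986328), (125.2711181640625, 141.76145935058594), 88.60208129882812)
[ 647.04 -234.41  168.5 ] [-0.04 -3.13 -0.01] -181.50849115323012
530 [-259.5 -209.9]
545 [   nan -209.5]
560 [-259.5    nan]
575 [-258.9    nan]
590 [-259.4 -209.5]
605 [-258.9 -209. ]
scene solvent [(0.95, array([328., 206., 342., 240.]))]
scene silver_sink []
scene choke [(0.47, array([328., 188., 346., 208.]))]
scene capacitor [(0.58, array([225., 272., 274., 307.]))]
side solvent [(0.74, array([251., 292., 271., 314.]))]
side silver_sink [(0.68, array([176., 272., 227., 322.]))]
side choke [(0.76, array([209., 233., 234., 254.]))]
side capacitor [(0.73, array([322., 243., 340., 268.]))]
w12
orange [ 220   17  106  183 6796]
27 frame [220.3 324.8] card [183.2 362.2] ratio 1.0001
108 frame [224.  321.9] card [189.1 357.1] ratio 1.0
190 frame [227.6 319.1] card [195.1 351.9] ratio 1.0
err 0.0977873217507863 0.16158492227998522
  return _methods._mean(a, axis=axis, dtype=dtype,
  ret = ret.dtype.type(ret / rcount)
```

```bash
python3 -c "
from plant import arm
print(arm.hand_in(), arm.get_state()['clock'])"
```

```text
the job is handed in; nothing more can be done
the job is handed in; nothing more can be done
```

I took the black heat sink from the bin, lowered it gently into the frame's lugs and let go once the frame carried its weight. I then pressed its top pad with the jaws shut, up to about 47 N, backed the arm clear and handed in at roughly 19 s.

**Frame:** It is flush with the card. The frame-to-card width ratio in the wrist view went from 1.020 before pressing (about 5 mm proud) to 1.000 along its whole length.

**Heat sink:** It measures 50.5 x 100.9 mm at the expected height, its width is even from end to end (so level), and it lies within about 1.5 mm of the nest centre.

**Checks that disagreed or were weak:**
- **Press height:** The press stopped with the tool at z 73.6 mm, where I expected about 71. The camera check says the frame is home, so I put this down to the fingertips reaching about 2 mm further than the stated 19 mm.
- **Jar and bin parts:** The last detector results were mixed. One view missed the silver heat sink and some boxes were clearly wrong, but the jar in the scene view and the silver sink in the side view were within a few pixels of where they started. I never checked the multimeter.
- **Turn limit:** Joint 6 ran into its range limit on the first approach to the bin, so I turned the tool half round before gripping; nothing was touched.

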